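# Fit the trimming chuck to the keyed wheel hub

## Robot

A 6-joint arm with a two-finger parallel gripper is mounted at the origin on the work surface. World frame = base frame: x ahead of the robot, y to its left, z up, the work surface at z = 0. Lengths are in m, angles in rad, forces in N, time in s.
With the tool pointing down it reaches from about 0.25 to 0.725 m from the base axis. Payload 4 kg.
Tool frame: the origin (TCP) lies on the centre line of the jaws, within the pads' length; the fingertips stand 17 mm ahead of it and the grasp point (between the pads) lies 2 mm behind it; z points along the fingers, y is the line along which they close (so a half turn about z gives the same grasp; the last joint's range is limited). The gripper opens to 85 mm and grips with 20 to 120 N. Pads are 22 mm wide; open, the fingers measure 114 mm over their backs; the gripper's body (76 mm by 85 mm) begins 54 mm behind the grasp point. The pads swing forward as they close: fully open they stand 13 mm farther back than shut.
Start: joints at [-1.101, 0.241, 0.005, 1.335, 0, 1.571], TCP at [0.226, -0.446, 0.248] pointing down, gripper open.
Joint ranges: [-2.72, 2.72], [-1.05, 1.87], [-1.09, 1.28], [-1.99, 2.15], [-1.42, 1.44], [-3.14, 3.14]. Speed limits (rad/s): [2.79, 2.79, 3.14, 3.14, 3.14, 3.14].

## Interface

Orientations are given as a unit quaternion [x, y, z, w].
In Python, from workcell import get_obs, imaging, order gives the robot as it stands.
- The arm moves only by the tool apply_moves, never from a script. Its argument "targets" is a list that holds one entry, the list of rows, each a list of 5 numbers: the shift along the world's x, y, z in units of 40 mm (1.0 is 40 mm), then the turn about the world's z in degrees, then the gripper command: -1 is shut, 1 is fully open, values between are in proportion. In form: [[[dx, dy, dz, turn, fingers], ...]]. A call has 1 to 8 rows; each row shifts and turns the commanded pose from where the row before left it; what a row does not reach is not made up. A row lasts 1/12 s, in which the tool goes at most 41.7 mm and 7.16 degrees, less where a joint would pass 70% of its speed; a pose out of reach is approached as far as the arm can. A call is refused whole if a number of a shift passes 1 or a number of a turn 7.16, either way. A call with a gripper value outside its range is refused whole. The fingers move at their own pace and stop on an object; the grip force is fixed at half the most. Time passes only in rows, so rows that do not move let the fingers close. It gives the time, the measured TCP pose, the force, the opening and the grip force at its end, in the units of the state.
- get_obs(): the state, without advancing time (a new reading comes with each control period).
- imaging.camera(name): name is "scene" or "top" or "wrist"; returns (picture, depth): 400x640x3 uint8, blue, green, red; 400x640 float32, m along the optical axis (not along the pixel's ray), 0 where there is no reading.
- imaging.get_calibration(name): a dict with "camera_matrix" (3x3 intrinsics, pixels), "eye" and "rotation" of the camera in the world; the wrist camera has in their place "hand_eye" (4x4, takes a point from camera to tool coordinates, whose origin is the TCP and whose axes are the flange's). Camera axes: x right, y down, z forward; pixel columns grow to the right and rows downward; lengths in m; the calibration is good to about 2 mm. The wrist camera is an equidistant fisheye: a pixel r from the principal point sees the ray r / f radians off the axis. A picture is of the moment at which its call begins: read the wrist's pose just before it. get_calibration takes no time and is no camera call.
- order.job_done(): hands the job in; it is judged then, once.
The state is a dict: "clock": time; "joint_pos": joint angles; "joint_vel": joint speeds; "tau": joint torques, N m; "eef_pos": TCP position; "tool_rot": TCP orientation; "ft_force": force on the tool from outside, world axes, zero at the start; "ft_torque": the same for the moment, N m; "grip_width": finger opening in m; "grasp_force": force on a finger pad.
Only numpy, scipy, OpenCV 4.12 (cv2) and the standard library are available. Lean on these libraries where they do the work, as an engineer would, in place of code of your own. Each camera call takes 0.05 s, during which the arm holds its last target. There are 200 camera calls.

## Task

Fit the trimming chuck to the tabletop pottery wheel. First stand it upright with its stem in the open lilac jar, plate resting on the rim, and let go; then take it again from above, lower the stem into the wheel's hub, and turn it until its flat finds the hidden key and it drops fully home, plate flat on the hub. Let go, and leave everything else on the bench standing where it is.

Things in the scene. Friction and masses are not known exactly. Their poses are not given: they have to be found in the camera images.
- chuck: trimming chuck, 0.28-0.52 kg, 125 mm long: square aluminium plate 90 x 90 x 10 mm with a wooden spigot above and a steel stem below. Origin: on the axis, plate's underside. z: along the axis, stem to spigot (plate z 0 to 10 mm, spigot 10 to 60, stem 0 to -65). x: to the flat's side, which a red stripe on the plate marks. Centre of mass near z = -10 mm
- spigot (a point): centre of the chuck's wooden spigot (chuck z = 35 mm); axes as the chuck's. The spigot is 30 x 30 mm square, sides parallel to the plate's, 50 mm tall. At the start the chuck lies with its stripe side up on the plate's -x edge and the stem's end: z axis 27 degrees above level, spigot end raised and pointing within 52 degrees of the robot's side of the table (-x), its two y sides free
- stem_tip (a point): end of the chuck's stem, on the axis (chuck z = -65 mm); axes as the chuck's. The stem is round, 28 mm in diameter; its last 16 mm has a flat on the +x side, 6 mm from the axis; the last 4 mm is 1 mm smaller all round the curved side, as a lead-in
- jar_mouth (a point): centre of the mouth of the open lilac jar, at rim height, 85 mm above the table; z up. The jar does not move; mouth 70 mm in diameter inside, 78 mm over the rim, 84 mm over the body, 79 mm deep, empty. The stem goes in with room to spare and the plate rests flat on the rim
- wheel: tabletop pottery wheel, fixed, does not turn: white drum 230 mm across, flat deck 55 mm above the table, round it a grey splash pan, a 5 mm wall up to 97 mm (220 mm across inside); in the middle a steel hub 64 mm square, up to 80 mm. A 30 mm wide switch box juts out of the drum opposite the mark. Origin: under its middle, on the table; z up, x to the red mark (red stripes on hub, deck and pan)
- bore (a point): centre of the mouth of the bore, on the hub's top face, 80 mm above the table; axes as the wheel's. Bore 30 mm in diameter. A fixed hidden key in it, top 52 mm below the mouth, fills one side beyond 9 mm from the axis: somewhere within 35 degrees either side of the red mark. Else the stem stops on it, plate 13 mm above the hub; with the flat within about 8 degrees of it the chuck, held loosely, falls home
- pot: bystander: dark grey clay pot, upright, 80 mm across, 118 mm high. Origin: centre of its underside, z up.
- jar_lid: bystander: purple jar lid, disc 84 mm across, 16 mm high. Origin: centre of its underside, z up.
- brush: bystander: brush lying flat, 170 mm long. Origin: centre of its underside.
- ruler: bystander: steel ruler lying flat, 200 x 28 x 5 mm. Origin: centre of its underside, z up.
- guide_stick: bystander: pale wooden guide stick lying flat, 200 x 30 x 10 mm. Origin: centre of its underside, z up.
- sponge: bystander: yellow sponge block, 70 x 100 x 30 mm. Origin: centre of its underside, z up.
- slip_bottle: bystander: green bottle, upright, 56 mm across, 130 mm high. Origin: centre of its underside, z up.

How it is judged:
By the outcome, as a careful person would: the job done as asked, in the order asked, and still so for the second after the job is handed in, with the robot touching nothing.
It also fails if it takes over 64 s, if anything falls off the work surface, if the arm or the gripper's body presses on something with over 40 N, if the wrist force passes 120 N, or if a joint passes its speed limit or range.

## Working session

There is one attempt and no reset: what is moved stays moved. The work goes in short steps, Python scripts to look and compute and a tool call to move; the robot and the scene stay as the last step left them, time stands still between calls to the robot, and variables do not carry over. Pictures are saved under pics/ and viewed, at most 10 in all, crops included, and the job is handed in when it is done.

Besides the shell and the picture viewer there is one more tool, called after ">>>" in YAML: its name, and indented under it one key for each argument. apply_moves: Moves the arm, as the interface text tells. Its arguments: {"type":"object","properties":{"targets":{"type":"array","items":{"type":"array","items":{"type":"array","items":{"type":"number"}}}}},"required":["targets"]}

```bash
mkdir -p pics; ls
cat > h.py <<'E'
import numpy as np, cv2
from workcell import get_obs, imaging, order
from scipy.spatial.transform import Rotation as R
def cam(n):
    p,d=imaging.camera(n); c=imaging.get_calibration(n); return p,d,c
def cloud(d,c):
    K=np.array(c["camera_matrix"]); v,u=np.mgrid[:d.shape[0],:d.shape[1]]
    P=np.stack([(u-K[0,2])/K[0,0]*d,(v-K[1,2])/K[1,1]*d,d],-1)
    return P@np.array(c["rotation"]).T+np.array(c["eye"])
E
python3 - <<'E'
from h import *
for n in("scene","top"):
    p,d,c=cam(n); cv2.imwrite(f"pics/{n}0.png",p); np.savez(f"{n}0.npz",p=p,d=d)
    print(n,c); W=cloud(d,c); print(W[200,320],W[350,100],(d==0).mean())
print(get_obs())
E
```

```text
pics
scene {'camera_matrix': array([[468.07235138,   0.        , 324.75294132],
       [  0.        , 468.07235138, 203.34377886],
       [  0.        ,   0.        ,   1.        ]]), 'eye': array([1.27107251, 0.51639521, 1.37497728]), 'rotation': array([ 0.42347018,  0.85796654, -0.2600567 , -0.13014198])}Traceback (most recent call last):
  File "<stdin>", line 4, in <module>
  File "h.py", line 9, in cloud
    return P@np.array(c["rotation"]).T+np.array(c["eye"])
           ~^~~~~~~~~~~~~~~~~~~~~~~~~~
ValueError: matmul: Input operand 1 has a mismatch in its core dimension 0, with gufunc signature (n?,k),(k,m?)->(n?,m?) (size 4 is different from 3)
```

View pics/scene0.png

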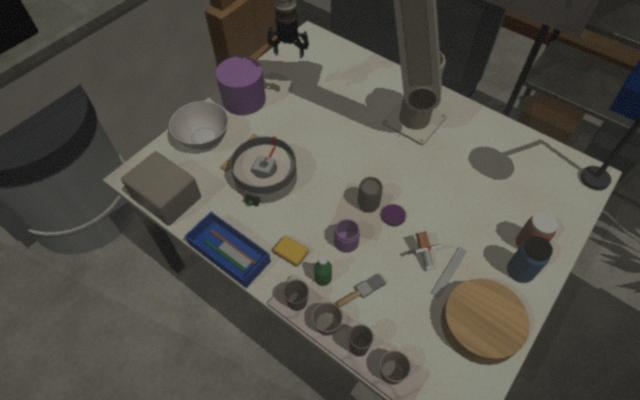

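The scene view shows the wheel near (264,165), the lilac jar at (347,235), the chuck at (425,248), the pot at (370,193) and the lid at (393,215). The rotation comes as a quaternion, so I'll fix the helper.

```bash
sed -i 's/np.array(c\["rotation"\]).T/R.from_quat(c["rotation"]).as_matrix().T/' h.py
python3 - <<'E'
from h import *
for n in("scene","top"):
    p,d,c=cam(n); cv2.imwrite(f"pics/{n}0.png",p)
    W=cloud(d,c); np.savez(f"{n}0.npz",p=p,d=d,W=W); print(n,c,W[200,320],W[350,100],(d==0).mean())
    hsv=cv2.cvtColor(p,cv2.COLOR_BGR2HSV)
    ok=(d>0)&(np.abs(W[...,1])<1)&(W[...,2]>-.02)
    for nm,lo,hi in(("red",(0,150,60),(6,255,255)),("red2",(174,150,60),(180,255,255)),("purple",(125,60,40),(165,255,255))):
        m=cv2.inRange(hsv,lo,hi)
        k,l,s,ce=cv2.connectedComponentsWithStats(m)
        for i in range(1,k):
            if s[i,4]>4:
                q=W[(l==i)&ok]
                if len(q): print(nm,s[i],ce[i].round(),np.median(q,0).round(3),q[:,2].max().round(3))
print(get_obs())
print(imaging.get_calibration("wrist"))
E
```

```text
scene {'camera_matrix': array([[468.07235138,   0.        , 324.75294132],
       [  0.        , 468.07235138, 203.34377886],
       [  0.        ,   0.        ,   1.        ]]), 'eye': array([1.27107251, 0.51639521, 1.37497728]), 'rotation': array([ 0.42347018,  0.85796654, -0.2600567 , -0.13014198])} [ 5.3590704e-01 -6.1782420e-02 -8.8166327e-05] [ 1.38652978 -0.6657029  -0.75434966] 0.00408203125
purple [ 216   56   48   57 1526] [242.  78.] [ 0.343 -0.589  0.149] 0.16
purple [237 108  11   6  23] [242. 110.] [ 0.398 -0.563  0.028] 0.042
purple [382 205  23  20 355] [393. 214.] [0.438 0.181 0.016] 0.025
purple [338 231   8   8  28] [342. 234.] [0.607 0.086 0.007] 0.084
purple [355 235   3   3   6] [356. 236.] [0.619 0.149 0.082] 0.085
purple [349 240   3   3   5] [350. 241.] [0.642 0.141 0.067] 0.079
top {'camera_matrix': array([[431.57840135,   0.        , 320.53509886],
       [  0.        , 431.57840135, 195.00318769],
       [  0.        ,   0.        ,   1.        ]]), 'eye': array([0.4498229 , 0.00370703, 1.34467189]), 'rotation': array([ 0.71182172, -0.6990903 ,  0.04525907
[... 1214 characters left out ...]
t_force': array([-0.37476413,  0.26607519, -0.55698676]), 'ft_torque': array([-0.01965595, -0.04146734,  0.00011198]), 'grasp_force': 0.0, 'grip_width': 0.08542744502507617}
{'camera_matrix': array([[309.70691629,   0.        , 320.53163111],
       [  0.        , 309.70691629, 202.78145395],
       [  0.        ,   0.        ,   1.        ]]), 'hand_eye': array([[-5.58958568e-04, -9.51748258e-01, -3.06879360e-01,
         7.99387491e-02],
       [ 9.99999818e-01, -6.01601994e-04,  4.43665673e-05,
        -2.03003866e-04],
       [-2.26845038e-04, -3.06879279e-01,  9.51748421e-01,
        -1.24982854e-01],
       [ 0.00000000e+00,  0.00000000e+00,  0.00000000e+00,
         1.00000000e+00]])}
```

View pics/top0.png

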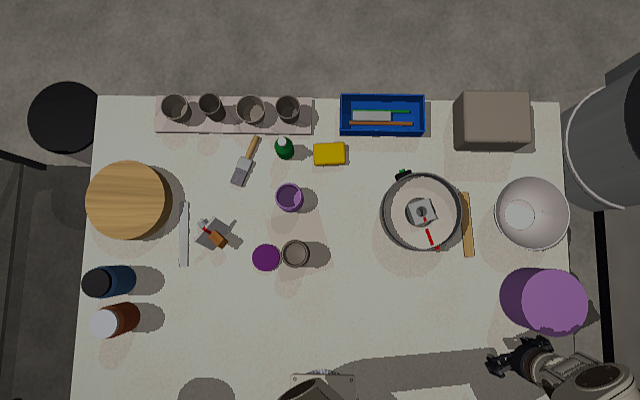

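Top view: wheel hub at (422,212) with its mark pointing down-right (deck stripe at 430,237), jar (289,197), chuck (215,235), spigot end brownish at (218,240), pot (295,253), lid (265,257). Rough positions next.

Run:
```python
from h import *
for n in("top","scene"):
    f=np.load(f"{n}0.npz"); W=f["W"]; p=f["p"]; 
    hsv=cv2.cvtColor(p,cv2.COLOR_BGR2HSV)
    z=W[...,2]
    def reg(x0,x1,y0,y1,z0,z1): return (W[...,0]>x0)&(W[...,0]<x1)&(W[...,1]>y0)&(W[...,1]<y1)&(z>z0)&(z<z1)
    m=reg(.53-.09,.53+.14,-.4,-.2,.074,.086); m&= (np.hypot(W[...,0]-.535,W[...,1]+.3)<.05)
    q=W[m][:,:2]; print("hub",len(q),q.mean(0),cv2.minAreaRect((q*1000).astype(np.float32)))
    m=reg(.4,.7,-.45,-.15,.092,.102); q=W[m][:,:2]; 
    if len(q)>5: print("pan",len(q),cv2.fitEllipse((q*1000).astype(np.float32)),cv2.minEnclosingCircle((q*1000).astype(np.float32)))
    m=reg(.55,.69,.05,.17,.078,.09); q=W[m][:,:2]; print("jar",len(q),cv2.minEnclosingCircle((q*1000).astype(np.float32)))
    m=reg(.42,.6,.26,.42,.012,.13); q=W[m]; print("chuck",len(q),q.min(0),q.max(0))
    c3=hsv[m]; w=(c3[:,0]>3)&(c3[:,0]<20)&(c3[:,1]>110); qs=q[w]; print("spig",len(qs),qs.mean(0),qs.min(0),qs.max(0)); print(cv2.minAreaRect((qs[:,:2]*1000).astype(np.float32)))
    a=p[205:265,180:250] if n=="top" else p[220:280,390:480]
    cv2.imwrite(f"pics/ch_{n}.png",cv2.resize(a,None,fx=5,fy=5,interpolation=cv2.INTER_CUBIC))
a=cv2.imread("pics/ch_top.png");b=cv2.imread("pics/ch_scene.png");print(a.shape,b.shape)
cv2.imwrite("pics/ch.png",np.hstack([a,b]))
```

```text
hub 184 [ 0.56077898 -0.28938476] ((562.885498046875, -287.64593505859375), (31.483564376831055, 64.59947967529297), 20.279815673828125)
pan 457 ((577.752685546875, -281.8629455566406), (223.4079132080078, 223.87913513183594), 6.281458377838135) ((576.6719970703125, -283.5488586425781), 116.3128890991211)
jar 121 ((616.0318603515625, 110.33873748779297), 39.08784103393555)
chuck 783 [0.45785004 0.28791766 0.01230849] [0.55151893 0.39405076 0.09121638]
spig 196 [0.48757878 0.31581863 0.06943026] [0.46399142 0.2880849  0.04046733] [0.51404269 0.3468466  0.08573929]
((487.8250427246094, 317.705078125), (57.251590728759766, 28.250816345214844), 51.417877197265625)
hub 102 [ 0.56156934 -0.28801132] ((563.4932250976562, -287.55596923828125), (31.634929656982422, 64.87600708007812), 21.544483184814453)
pan 312 ((579.811767578125, -281.7420349121094), (222.98838806152344, 224.30796813964844), 34.10582733154297) ((578.844482421875, -283.6121826171875), 117.61589050292969)
jar 119 ((618.372802734375, 110.33436584472656), 41.41274642944336)
chuck 482 [0.46811999 0.28892968 0.01302436] [0.5524589  0.39477921 0.08897934]
spig 104 [0.49288536 0.3225432  0.06848196] [0.4720163  0.30265996 0.05506934] [0.51526569 0.34723039 0.08041742]
((492.1688232421875, 323.69573974609375), (40.075904846191406, 28.278039932250977), 48.072837829589844)
(300, 350, 3) (300, 450, 3)
```

View pics/ch.png

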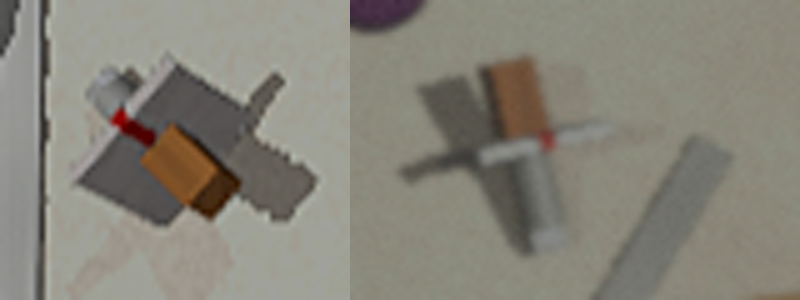

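The chuck's spigot (orange, crop (190,170)) points about 50° from -x towards -y; the stripe side is up. Going over the wheel first with the wrist camera.

>>> apply_moves:
  targets:
    - [[0.88,0.4,0,2.9,1],[0.88,0.4,0,2.9,1],[0.88,0.4,0,2.9,1],[0.88,0.4,0,2.9,1],[0.88,0.4,0,2.9,1],[0.88,0.4,0,2.9,1],[0.88,0.4,0,2.9,1],[0.88,0.4,0,2.9,1]]

```text
clock: 0.82
eef_pos: [0.5093, -0.3166, 0.2479]
tool_rot: [0.905, 0.425, -0.0, -0.0]
ft_force: [0.1, -0.8, 0.2]
grip_width: 0.0853
grasp_force: 0.0
```

>>> apply_moves:
  targets:
    - [[0.8,0.4,0,0,1],[0.8,0.4,0,0,1],[0,0,0,0,1],[0,0,0,0,1]]

```text
clock: 1.15
eef_pos: [0.5732, -0.2842, 0.2466]
tool_rot: [0.905, 0.425, -0.001, -0.001]
ft_force: [-0.0, 0.3, 1.4]
grip_width: 0.0853
grasp_force: 0.0
```

```bash
cat >> h.py <<'E'
def wrist():
    o=get_obs(); p,d=imaging.camera("wrist"); c=imaging.get_calibration("wrist")
    K=np.array(c["camera_matrix"]); H=np.array(c["hand_eye"]); Rt=R.from_quat(o["tool_rot"]).as_matrix()
    v,u=np.mgrid[:400,:640]; a=(u-K[0,2])/K[0,0]; b=(v-K[1,2])/K[1,1]; r=np.hypot(a,b)+1e-9
    D=np.stack([a/r*np.sin(r),b/r*np.sin(r),np.cos(r)],-1)
    Rw=Rt@H[:3,:3]; eye=o["eef_pos"]+Rt@H[:3,3]
    D=D@Rw.T; dep=(np.cos(r))
    W=eye+D*(d/np.maximum(dep,.05))[...,None]
    return p,d,W,eye,D,o
def onplane(eye,D,z): return eye+D*((z-eye[2])/D[...,2])[...,None]
def yaw(o): x=R.from_quat(o["tool_rot"]).as_matrix()[:,0]; return np.degrees(np.arctan2(x[1],x[0]))
E
python3 - <<'E'
from h import *
p,d,W,eye,D,o=wrist(); np.savez("w1.npz",p=p,d=d,W=W,eye=eye,D=D); cv2.imwrite("pics/w1.png",p)
print(o["eef_pos"],o["joint_pos"],yaw(o),eye)
z=W[...,2]; near=np.hypot(W[...,0]-.578,W[...,1]+.283)
m=(near<.06)&(np.abs(z-.08)<.006); q=W[m]; print("hub",len(q),np.median(q[:,2]),cv2.minAreaRect((q[:,:2]*1000).astype(np.float32)))
b=(near<.03)&((z<.07))&(d>0); q=onplane(eye,D,.08)[b]; print("bore",len(q),z[b].min(),cv2.minEnclosingCircle((q[:,:2]*1000).astype(np.float32)))
hsv=cv2.cvtColor(p,cv2.COLOR_BGR2HSV)
red=((hsv[...,0]<7)|(hsv[...,0]>173))&(hsv[...,1]>130)&(hsv[...,2]>50)
for zz in(.055,.08,.097):
    q=W[red&(near<.13)&(np.abs(z-zz)<.004)]; print(zz,len(q),q.mean(0) if len(q) else 0)
E
```

```text
[ 0.57316283 -0.28420571  0.24661769] [-4.60219676e-01  5.32463985e-01  4.32270294e-01  1.47294344e+00
 -2.37862738e-04  1.80315212e+00] 50.31841372629846 [ 0.62463454 -0.22291281  0.37153983]
hub 3500 0.07926003924331448 ((579.078125, -281.1590270996094), (65.24850463867188, 64.84536743164062), 20.014076232910156)
bore 648 -0.0023360289826355185 ((580.229248046875, -279.7872009277344), 14.548891067504883)
0.055 351 [ 0.50527936 -0.30818709  0.05540841]
0.08 133 [ 0.52869999 -0.29932876  0.08028947]
0.097 111 [ 0.47327892 -0.31970077  0.09631314]
```

View pics/w1.png

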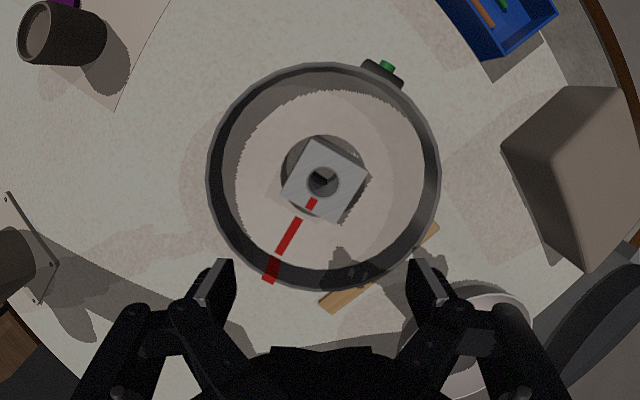

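The wrist picture shows the hub at (325,180), bore at (322,181), mark stripe running down-left to (269,277). I'll put the camera right above the bore to look for the key.

>>> apply_moves:
  targets:
    - [[-0.57,-0.73,0,0,1],[-0.57,-0.73,0,0,1],[0,0,0,0,1],[0,0,0,0,1]]

```text
clock: 1.53
eef_pos: [0.5235, -0.3468, 0.2488]
tool_rot: [0.907, 0.421, -0.0, -0.0]
ft_force: [-0.2, -0.3, 0.3]
grip_width: 0.0854
grasp_force: 0.0
```

Run:
```python
from h import *
p,d,W,eye,D,o=wrist(); np.savez("w2.npz",p=p,d=d,W=W,eye=eye,D=D)
print(o["eef_pos"],eye)
z=W[...,2]; near=np.hypot(W[...,0]-.579,W[...,1]+.281)
m=(near<.06)&(np.abs(z-.08)<.006); q=W[m]; print("hub",len(q),np.median(q[:,2]),cv2.minAreaRect((q[:,:2]*1000).astype(np.float32)))
b=(near<.03)&((z<.07))&(d>0); q=onplane(eye,D,.08)[b]; c,r=cv2.minEnclosingCircle((q[:,:2]*1000).astype(np.float32)); print("bore",len(q),c,r)
k=(near<.03)&(np.abs(z-.028)<.004); q=W[k]; print("key",len(q)); print((q[:,:2]*1000-np.array(c)).round(1)[:40]); print(np.histogram(z[b],bins=12))
vs,us=np.where(b); a=p[vs.min()-8:vs.max()+8,us.min()-8:us.max()+8]; print(a.shape)
cv2.imwrite("pics/bore.png",cv2.convertScaleAbs(cv2.resize(a,None,fx=8,fy=8,interpolation=cv2.INTER_CUBIC),alpha=2))
```

```text
[ 0.52350452 -0.34676561  0.24876914] [ 0.57530492 -0.28584213  0.37373474]
hub 3789 0.07937563809335818 ((579.09228515625, -281.2440185546875), (64.6286392211914, 64.88276672363281), 20.228513717651367)
bore 742 (578.8687744140625, -281.2312927246094) 14.70896053314209
key 103
[[  8.9  12.5]
 [  9.8  11.9]
 [ 10.6  11.1]
 [  5.1  14.8]
 [ 14.    6.7]
 [  2.6  15.2]
 [  1.1  15.2]
 [ 15.1   2.9]
 [ 15.2   1.4]
 [ -2.9  15.6]
 [ -2.1  14.8]
 [ -3.6  14.6]
 [ 15.1  -2.5]
 [ 14.4  -4.9]
 [ -8.2  12.6]
 [ 12.1  -9. ]
 [ 11.4  -9.9]
 [-11.9   8.5]
 [-12.5   7.5]
 [-11.7   6.9]
 [-10.9   6.1]
 [-13.2   6.7]
 [-12.4   6. ]
 [-11.6   5.3]
 [-10.7   4.5]
 [ -9.9   3.8]
 [-13.2   5.2]
 [-12.3   4.4]
 [-11.5   3.7]
 [-10.6   3. ]
 [ -9.8   2.3]
 [ -9.    1.6]
 [  7.9 -12.7]
 [-13.9   4.3]
 [-13.1   3.6]
 [-12.2   2.8]
 [-11.4   2.1]
 [-10.5   1.4]
 [ -9.7   0.7]
 [  7.1 -13.5]]
(array([440,  14,  17,  12,  55,  58,  22,  24,  22,  27,  21,  30]), array([-0.00275975,  0.00329922,  0.00935819,  0.01541715,  0.02147612,
        0.02753509,  0.03359405,  0.03965302,  0.04571198,  0.05177095,
        0.05782992,  0.06388888,  0.06994785]))
(45, 46, 3)
```

The depth shows the key top. I'll fit its direction and head for the chuck.

Run:
```python
import numpy as np
f=np.load("w2.npz"); W=f["W"]; q=W[(np.abs(W[...,2]-.028)<.003)][:,:2]*1000-[579,-281.2]
r=np.hypot(*q.T); q=q[(r<14.2)]; print(len(q)); c=q.mean(0); print(c,np.degrees(np.arctan2(c[1],c[0])))
for a in range(150,246,5):
    n=np.array([np.cos(np.radians(a)),np.sin(np.radians(a))]); s=q@n; print(a,s.min().round(1),np.percentile(s,10).round(1),end="; ")
```

```text
68
[-10.62998492  -2.90997803] -164.69025575088546
150 -0.6 2.4; 155 0.6 3.5; 160 1.9 4.5; 165 3.1 5.4; 170 4.3 6.3; 175 5.4 7.2; 180 6.5 7.8; 185 7.5 8.3; 190 8.3 9.1; 195 8.4 9.2; 200 8.0 9.1; 205 7.4 8.5; 210 6.5 7.8; 215 5.5 6.9; 220 4.5 6.1; 225 3.5 5.4; 230 2.4 4.7; 235 1.2 3.6; 240 0.0 2.6; 245 -1.2 1.5;
```

>>> apply_moves:
  targets:
    - [[-0.05,0.98,0,0,1],[-0.05,0.98,0,0,1],[-0.05,0.98,0,0,1],[-0.05,0.98,0,0,1],[-0.05,0.98,0,0,1],[-0.05,0.98,0,0,1],[-0.05,0.98,0,0,1],[-0.05,0.98,0,0,1]]

```text
clock: 2.25
eef_pos: [0.5096, -0.0283, 0.2487]
tool_rot: [0.906, 0.424, 0.0, 0.0]
ft_force: [-0.4, 0.1, -0.1]
grip_width: 0.0858
grasp_force: 0.0
```

>>> apply_moves:
  targets:
    - [[-0.05,0.98,0,0,1],[-0.05,0.98,0,0,1],[-0.05,0.98,0,0,1],[-0.05,0.98,0,0,1],[-0.05,0.98,0,0,1],[-0.05,0.98,0,0,1],[-0.05,0.98,0,0,1],[-0.05,0.98,0,0,1]]

```text
clock: 2.92
eef_pos: [0.4933, 0.2852, 0.2487]
tool_rot: [0.906, 0.424, 0.0, -0.0]
ft_force: [0.6, -0.5, 1.2]
grip_width: 0.0855
grasp_force: 0.0
```

>>> apply_moves:
  targets:
    - [[0,0.5,0,0,1],[0,0,0,0,1],[0,0,0,0,1],[0,0,0,0,1]]

```text
clock: 3.25
eef_pos: [0.4939, 0.3027, 0.2483]
tool_rot: [0.906, 0.424, -0.0, 0.0]
ft_force: [-0.0, 0.6, 0.1]
grip_width: 0.0851
grasp_force: 0.0
```

Run:
```python
from h import *
p,d,W,eye,D,o=wrist(); np.savez("w3.npz",p=p,d=d,W=W,eye=eye,D=D); cv2.imwrite("pics/w3.png",p)
print(o["eef_pos"],o["joint_pos"],yaw(o),eye)
z=W[...,2]; reg=(np.hypot(W[...,0]-.5,W[...,1]-.33)<.1)&(z>.01)&(z<.13)
hsv=cv2.cvtColor(p,cv2.COLOR_BGR2HSV)
w=reg&(hsv[...,0]>3)&(hsv[...,0]<22)&(hsv[...,1]>100)
q=W[w]; print("spig",len(q),q.min(0),q.max(0),q.mean(0)); print(cv2.minAreaRect((q[:,:2]*1000).astype(np.float32)))
red=reg&((hsv[...,0]<3)|(hsv[...,0]>173))&(hsv[...,1]>130)&(hsv[...,2]>50); q=W[red]; print("red",len(q),q.mean(0),q.max(0),q.min(0))
np.save("spigw.npy",W[w])
```

```text
[0.49386461 0.30267244 0.24830284] [ 5.50001725e-01  4.00701549e-01  2.29697961e-01  1.40040270e+00
 -3.56197321e-04  2.81647182e+00] 50.14083233346257 [0.54529019 0.36398979 0.37323114]
spig 1500 [0.46232468 0.28894545 0.05320594] [0.5160217  0.35273726 0.0824287 ] [0.49055488 0.32224949 0.0688318 ]
((492.3769836425781, 324.44476318359375), (68.29132080078125, 28.958106994628906), 51.507904052734375)
red 179 [0.51407586 0.35210065 0.07836512] [0.52296052 0.36157287 0.0856811 ] [0.50223008 0.33940526 0.05557896]
```

View pics/w3.png

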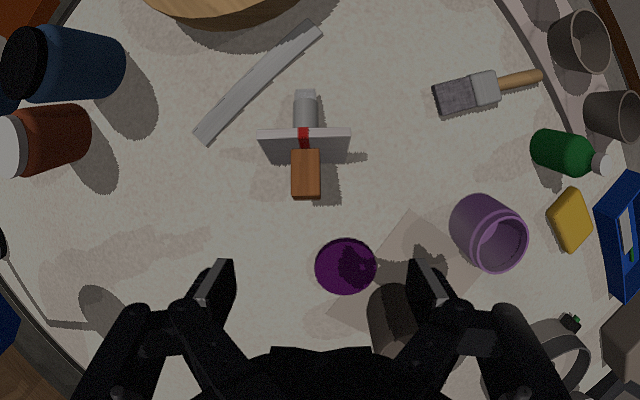

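The chuck sits at (305,150) in the wrist view: spigot (306,173), stripe (304,138), square to the tool. The lid is at (346,266).

Run:
```python
import numpy as np
q=np.load("spigw.npy"); 
for ang in(50.1,51.5):
    h=-np.array([np.cos(np.radians(ang)),np.sin(np.radians(ang))]); n=np.array([-h[1],h[0]])
    s=q[:,:2]@h; t=q[:,:2]@n
    # bins along
    print(ang); 
    for lo in np.arange(s.min(),s.max(),.004):
        m=(s>=lo)&(s<lo+.004)
        if m.sum()>10: print(round(lo+.002,3),m.sum(),q[m,2].mean().round(4),((t[m].min()+t[m].max())/2).round(4),np.ptp(t[m]).round(3))
    x=0.4939*h[0]+.3027*h[1]; print("tcp s,t",x,0.4939*n[0]+.3027*n[1],h,n)
```

```text
50.1
-0.585 100 0.0584 0.1692 0.029
-0.581 117 0.0602 0.1692 0.029
-0.577 116 0.0622 0.1693 0.029
-0.573 116 0.0642 0.1693 0.028
-0.569 136 0.0662 0.1693 0.029
-0.565 123 0.0682 0.1694 0.028
-0.561 118 0.0702 0.1695 0.028
-0.557 132 0.0723 0.1695 0.028
-0.553 128 0.0743 0.1695 0.028
-0.549 124 0.0765 0.1696 0.028
-0.545 135 0.0783 0.1701 0.029
-0.541 63 0.0769 0.1705 0.028
-0.537 28 0.069 0.1707 0.028
-0.533 48 0.062 0.1704 0.028
tcp s,t -0.5490328644864982 0.18473606500559234 [-0.64144963 -0.76716515] [ 0.76716515 -0.64144963]
51.5
-0.581 91 0.0583 0.1834 0.029
-0.577 122 0.0601 0.1834 0.029
-0.573 119 0.0622 0.1833 0.029
-0.569 118 0.0641 0.1833 0.029
-0.565 131 0.0662 0.1832 0.029
-0.561 122 0.0682 0.1831 0.028
-0.557 125 0.0702 0.1831 0.028
-0.553 127 0.0723 0.183 0.028
-0.549 129 0.0743 0.183 0.028
-0.545 128 0.0764 0.183 0.028
-0.541 131 0.0783 0.1834 0.029
-0.537 64 0.077 0.1837 0.028
-0.533 29 0.0692 0.1838 0.028
-0.529 47 0.0622 0.1834 0.028
tcp s,t -0.544355468114546 0.19809498815919982 [-0.62251464 -0.78260816] [ 0.78260816 -0.62251464]
```

>>> apply_moves:
  targets:
    - [[-0.23,0.32,-0.8,0.7,1],[0,0,-0.9,0,1],[0,0,-0.9,0,1],[0,0,-0.8,0,1],[0,0,-0.7,0,1],[0,0,-0.4,0,1],[0,0,-0.32,0,1],[0,0,0,0,1]]

```text
clock: 3.97
eef_pos: [0.4834, 0.3128, 0.0526]
tool_rot: [0.904, 0.428, -0.003, 0.0]
ft_force: [-0.4, -0.4, -0.7]
grip_width: 0.0853
grasp_force: 0.0
```

>>> apply_moves:
  targets:
    - [[0,0,0,0,0.3],[0,0,0,0,-0.1],[0,0,0,0,-1],[0,0,0,0,-1],[0,0,0,0,-1],[0,0,0,0,-1],[0,0,0,0,-1],[0,0,0,0,-1]]

```text
clock: 4.63
eef_pos: [0.4859, 0.3163, 0.0569]
tool_rot: [0.903, 0.429, 0.001, -0.0]
ft_force: [-0.8, 0.4, 5.9]
grip_width: 0.0292
grasp_force: 59.1
```

>>> apply_moves:
  targets:
    - [[0,0,0.3,0,-1],[0,0,0.5,0,-1],[0,0,0.6,0,-1],[0,0,0.6,0,-1],[0,0,0.6,0,-1],[0,0,0.6,0,-1],[0,0,0.6,0,-1],[0,0,0,0,-1]]

```text
clock: 5.3
eef_pos: [0.4869, 0.317, 0.2119]
tool_rot: [0.903, 0.429, 0.004, -0.0]
ft_force: [2.1, 0.2, -3.3]
grip_width: 0.029
grasp_force: 60.1
```

Run:
```python
from h import *
o=get_obs(); print(o["eef_pos"],o["ft_force"],o["ft_torque"],yaw(o))
p,d,c=cam("scene"); W=cloud(d,c); np.savez("s1.npz",p=p,d=d,W=W)
T=o["eef_pos"]; hh=-np.array([np.cos(np.radians(50.8)),np.sin(np.radians(50.8))])
hsv=cv2.cvtColor(p,cv2.COLOR_BGR2HSV)
m=(np.hypot(W[...,0]-T[0],W[...,1]-T[1])<.13)&(W[...,2]>.03)&(W[...,2]<T[2]+.03)
q=W[m]; print(len(q))
s=(q[:,:2]-T[:2])@hh; z=q[:,2]-T[2]
for lo in np.arange(-.13,.03,.01):
    k=(z>=lo)&(z<lo+.01)
    if k.sum(): print(lo.round(3),k.sum(),s[k].min().round(3),np.median(s[k]).round(3),s[k].max().round(3))
u=np.array(c["rotation"]); Rm=R.from_quat(u).as_matrix(); pc=Rm.T@(T-c["eye"]); K=c["camera_matrix"]; px=(K@pc)/pc[2]; print(px)
x,y=int(px[0]),int(px[1]); cv2.imwrite("pics/s1.png",cv2.resize(p[max(0,y-60):y+70,x-70:x+70],None,fx=4,fy=4,interpolation=cv2.INTER_CUBIC))
```

```text
[0.4869141  0.31700608 0.21191295] [ 2.11285024  0.22982037 -3.26854473] [-0.06179175 -0.05434574  0.04673969] 50.828937946411635
576
-0.06 3 -0.081 -0.014 -0.013
-0.05 15 -0.093 -0.087 -0.011
-0.04 59 -0.093 -0.083 -0.012
-0.03 63 -0.083 -0.068 -0.02
-0.02 77 -0.078 -0.052 -0.006
-0.01 53 -0.061 -0.037 0.007
-0.0 90 -0.046 -0.018 0.002
0.01 80 -0.051 -0.007 0.009
0.02 136 -0.054 -0.047 0.01
[431.30480057 213.36348994   1.        ]
```

View pics/s1.png

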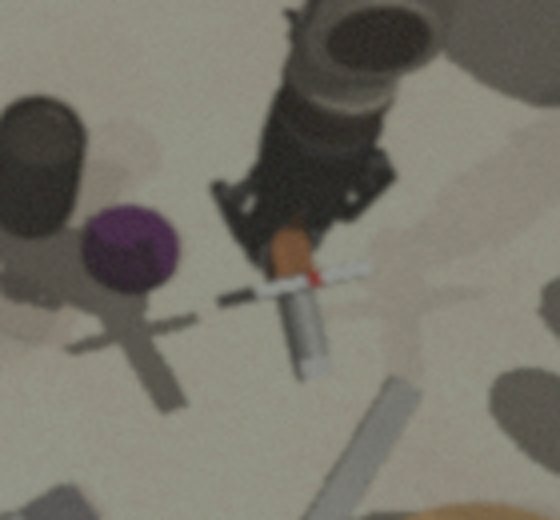

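The scene crop shows the chuck held rigidly at ~27° below the fingers, stem tip at (312,370). I'll swing it upright by pushing the stem tip against the fixed jar's outer wall, coming along +y. First I'll refine the jar and pot positions.

Run:
```python
from h import *
for n in("w3","top0","scene0"):
    W=np.load(n+".npz")["W"]; z=W[...,2]
    for nm,x,y,zz,r in(("jar",.617,.11,.085,.05),("pot",.45,.08,.118,.07),("bottle",.74,.11,.125,.06)):
        q=W[(np.hypot(W[...,0]-x,W[...,1]-y)<r)&(np.abs(z-zz)<.005)][:,:2]
        if len(q)>8: q=(q*1000).astype(np.float32); print(n,nm,len(q),cv2.minEnclosingCircle(q),cv2.fitEllipse(q))
```

```text
w3 jar 688 ((617.2118530273438, 112.4158935546875), 39.28026580810547) ((617.247314453125, 113.06720733642578), (73.58251953125, 73.7303237915039), 159.4739532470703)
w3 pot 209 ((451.10162353515625, 114.15234375), 24.659605026245117) ((450.3751525878906, 110.92379760742188), (23.766881942749023, 46.059661865234375), 87.89753723144531)
w3 bottle 283 ((769.7882690429688, 131.17282104492188), 13.82728385925293) ((768.7345581054688, 132.8950958251953), (21.677406311035156, 22.61370086669922), 137.8404083251953)
top0 jar 114 ((616.2429809570312, 110.53544616699219), 39.007904052734375) ((616.1358032226562, 110.10794067382812), (73.43728637695312, 74.32264709472656), 9.338129997253418)
top0 pot 166 ((448.7547912597656, 84.35897827148438), 38.351318359375) ((448.2666320800781, 84.40467071533203), (69.8446044921875, 70.48418426513672), 89.47303009033203)
top0 bottle 30 ((768.9828491210938, 129.65248107910156), 13.011465072631836) ((769.0613403320312, 128.3664093017578), (21.168787002563477, 23.17951774597168), 96.82940673828125)
scene0 jar 98 ((619.2181396484375, 109.4542007446289), 40.933502197265625) ((618.8037109375, 110.48464965820312), (73.88719940185547, 74.70294189453125), 105.751220703125)
scene0 pot 101 ((450.6847839355469, 86.49101257324219), 39.367218017578125) ((450.860595703125, 85.4691162109375), (69.52690887451172, 71.5357437133789), 107.49093627929688)
scene0 bottle 32 ((771.34228515625, 128.891357421875), 13.578433990478516) ((771.6492309570312, 130.2445526123047), (23.191862106323242, 25.128450393676758), 110.02210998535156)
```

>>> apply_moves:
  targets:
    - [[0.32,-0.92,0,4.9,-1],[0.32,-0.92,0,4.9,-1],[0.32,-0.92,0,4.9,-1],[0.32,-0.92,0,4.9,-1],[0.32,-0.92,0,4.9,-1],[0.32,-0.92,0,4.9,-1],[0.32,-0.92,0,4.9,-1],[0.32,-0.92,0,4.9,-1]]

```text
clock: 6.02
eef_pos: [0.5863, 0.0194, 0.2041]
tool_rot: [0.705, 0.709, -0.002, -0.002]
ft_force: [0.7, 0.9, -4.7]
grip_width: 0.029
grasp_force: 60.1
```

>>> apply_moves:
  targets:
    - [[0.32,-0.8,0,0,-1],[0.3,-0.8,0,0,-1],[0,-0.3,0,0,-1],[0,0,0,0,-1],[0,0,0,0,-1]]

```text
clock: 6.43
eef_pos: [0.6109, -0.0553, 0.2044]
tool_rot: [0.708, 0.707, -0.002, -0.002]
ft_force: [0.6, 1.1, -5.2]
grip_width: 0.0293
grasp_force: 60.6
```

>>> apply_moves:
  targets:
    - [[0.15,0,-0.6,0,-1],[0,0,-0.7,0,-1],[0,0,-0.6,0,-1],[0,0,-0.35,0,-1],[0,0.2,0,0,-1],[0,0.2,0,0,-1],[0,0.2,0,0,-1],[0,0,0,0,-1]]

```text
clock: 7.1
eef_pos: [0.6194, -0.0277, 0.1192]
tool_rot: [0.706, 0.708, 0.001, 0.001]
ft_force: [0.4, 0.8, -4.6]
grip_width: 0.0295
grasp_force: 60.7
```

>>> apply_moves:
  targets:
    - [[0,0.2,0,0,-1],[0,0.2,0.03,0,-1],[0,0.2,0.03,0,-1],[0,0.2,0.03,0,-1]]

```text
clock: 7.43
eef_pos: [0.6194, -0.0142, 0.1267]
tool_rot: [0.71, 0.704, -0.01, 0.014]
ft_force: [-7.4, -43.8, 23.1]
grip_width: 0.0291
grasp_force: 65.9
```

```bash
cat > tilt.py <<'E'
from h import *
import sys
def tilt(save=None):
    o=get_obs(); T=o["eef_pos"]; th=np.radians(yaw(o)); f=np.array([np.cos(th),np.sin(th)])
    for n in("scene","top"):
        p,d,c=cam(n); W=cloud(d,c)
        m=(np.hypot(W[...,0]-T[0],W[...,1]-T[1])<.13)&(W[...,2]>.008)&(W[...,2]<T[2]+.03)
        hsv=cv2.cvtColor(p,cv2.COLOR_BGR2HSV)
        red=m&((hsv[...,0]<3)|(hsv[...,0]>172))&(hsv[...,1]>130)&(hsv[...,2]>50)
        q=W[red]
        if len(q): print(n,"red",len(q),"ahead",((q[:,:2].mean(0)-T[:2])@f).round(4),"z",(q[:,2].mean()-T[2]).round(4))
        if save and n=="scene":
            Rm=R.from_quat(c["rotation"]).as_matrix(); pc=Rm.T@(T-c["eye"]); px=(c["camera_matrix"]@pc)/pc[2]; x,y=int(px[0]),int(px[1])
            cv2.imwrite(save,cv2.resize(p[max(0,y-60):y+70,x-70:x+70],None,fx=4,fy=4,interpolation=cv2.INTER_CUBIC))
    print(T,yaw(o),o["ft_force"],o["ft_torque"],o["grip_width"],o["joint_pos"][5])
if __name__=="__main__": tilt(sys.argv[1] if len(sys.argv)>1 else None)
E
python3 tilt.py pics/s2.png
```

```text
scene red 2 ahead 0.0489 z 0.0252
[ 0.61943198 -0.01418893  0.126712  ] 89.52485782185897 [ -7.44076469 -43.7906877   23.07977834] [-9.60911684  2.57060596  1.04955106] 0.02909166844326915 1.571889834647664
```

Force line runs along the stem (friction jam). I'll back off, press lower on the wall and raise in an arc, so friction pulls the tip down.

>>> apply_moves:
  targets:
    - [[0,-0.5,0,0,-1],[0,-0.5,0,0,-1],[0,0,-0.4,0,-1],[0,0,-0.4,0,-1],[0,0,-0.35,0,-1],[0,0,0,0,-1],[0,0,0,0,-1]]

```text
clock: 8.12
eef_pos: [0.618, -0.0383, 0.0751]
tool_rot: [0.707, 0.707, -0.0, -0.0]
ft_force: [1.0, -0.5, -4.0]
grip_width: 0.0293
grasp_force: 59.9
```

```bash
python3 tilt.py pics/s2.png
```

```text
scene red 3 ahead 0.0461 z 0.0208
top red 3 ahead 0.0512 z 0.0239
[ 0.61796482 -0.03828691  0.0751082 ] 90.02246825715046 [ 0.98597249 -0.49189932 -4.03983987] [-0.14254868 -0.00300946 -0.00835373] 0.029277762270172147 1.5084722371592845
```

View pics/s2.png

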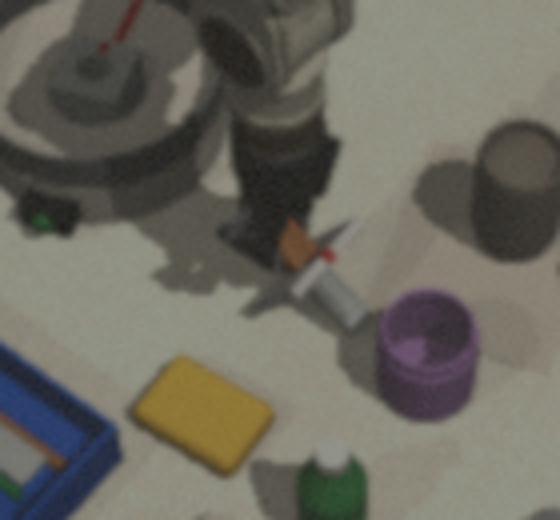

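The crop shows the stem tip at (355,310), about 10 mm short of the lilac jar's wall (380,335), still at the original tilt.

>>> apply_moves:
  targets:
    - [[0,0.2,0,0,-1],[0,0.2,0,0,-1],[0,0.17,0.22,0,-1],[0,0.17,0.24,0,-1],[0,0,0,0,-1]]

```text
clock: 8.63
eef_pos: [0.6189, -0.0085, 0.0961]
tool_rot: [0.706, 0.708, -0.0, 0.002]
ft_force: [-2.1, -4.8, -2.3]
grip_width: 0.0291
grasp_force: 60.5
```

```bash
python3 tilt.py
```

```text
[ 0.61894418 -0.00847637  0.09606589] 90.11861879301001 [-2.14508741 -4.80191662 -2.32954974] [-1.02615348  0.45797185  0.12197704] 0.029055592658676084 1.5561105309517018
```

It is rotating under low force. Continuing the arc.

>>> apply_moves:
  targets:
    - [[0,0.17,0.16,0,-1],[0,0.17,0.16,0,-1],[0,0.18,0.12,0,-1],[0,0.18,0.12,0,-1],[0,0.21,0.1,0,-1],[0,0.21,0.1,0,-1],[0,0,0,0,-1]]

```text
clock: 9.32
eef_pos: [0.619, 0.0354, 0.1251]
tool_rot: [0.707, 0.707, 0.0, 0.001]
ft_force: [-0.5, -5.7, -1.3]
grip_width: 0.0295
grasp_force: 61.0
```

```bash
python3 tilt.py pics/s3.png
```

```text
scene red 1 ahead 0.0304 z -0.0063
[0.61901484 0.03536802 0.12514073] 90.00779928476089 [-0.45028326 -5.66191651 -1.33214737] [-1.34191487  0.18416538  0.0354427 ] 0.02951628931524461 1.6287164835591956
```

View pics/s3.png

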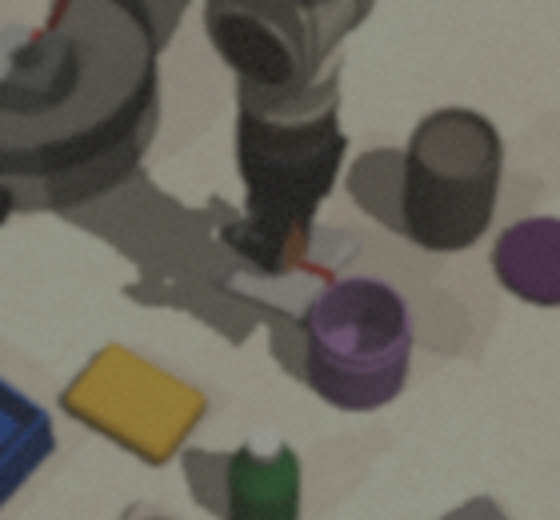

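The plate (290,275) is now nearly level, its stripe edge at the jar rim (330,275). Finishing the arc.

>>> apply_moves:
  targets:
    - [[0,0.21,0.08,0,-1],[0,0.2,0.06,0,-1],[0,0.1,0.04,0,-1],[0,0,0,0,-1],[0,0,0,0,-1]]

```text
clock: 9.83
eef_pos: [0.6188, 0.0551, 0.1312]
tool_rot: [0.707, 0.707, -0.0, 0.001]
ft_force: [0.4, -4.7, -4.8]
grip_width: 0.0293
grasp_force: 60.6
```

```bash
cat > plate.py <<'E'
from h import *
def plate():
    o=get_obs(); T=o["eef_pos"]; th=np.radians(yaw(o)); f=np.array([np.cos(th),np.sin(th)]); g=np.array([-f[1],f[0]])
    for n in("scene","top"):
        p,d,c=cam(n); W=cloud(d,c)
        s=(W[...,:2]-T[:2])@f; t=(W[...,:2]-T[:2])@g; z=W[...,2]-T[2]
        m=(np.abs(s)<.06)&(np.abs(t)<.06)&(z>-.06)&(z<-.021)
        A=np.stack([s[m],t[m],np.ones(m.sum())],1); b=z[m]; k=np.ones(len(b),bool)
        if len(b)<30: print(n,"few",len(b)); continue
        for _ in range(12):
            x=np.linalg.lstsq(A[k],b[k],rcond=None)[0]; r=np.abs(A@x-b); k=r<max(.003,np.percentile(r,60))
        print(n,len(b),k.sum(),"slope fwd deg",np.degrees(np.arctan(x[0])).round(1),"side",np.degrees(np.arctan(x[1])).round(1),"z0",x[2].round(4),"resid",r[k].std().round(4),"s",A[k,0].min().round(3),A[k,0].max().round(3))
    print(T,yaw(o),o["ft_force"],o["ft_torque"])
plate()
E
python3 plate.py
```

```text
scene 224 134 slope fwd deg 0.4 side -16.6 z0 -0.036 resid 0.0017 s -0.052 0.059
top few 27
[0.61881264 0.05507204 0.1311762 ] 89.95493091461348 [ 0.4250714  -4.74567119 -4.82530274] [-1.51161856 -0.17323504 -0.04941696]
```

```bash
cat > plw.py <<'E'
from h import *
def plw(save=None):
    p,d,W,eye,D,o=wrist(); T=o["eef_pos"]; th=np.radians(yaw(o)); f=np.array([np.cos(th),np.sin(th)]); g=np.array([-f[1],f[0]])
    s=(W[...,:2]-T[:2])@f; t=(W[...,:2]-T[:2])@g; z=W[...,2]-T[2]
    hsv=cv2.cvtColor(p,cv2.COLOR_BGR2HSV)
    red=(d>0)&(np.hypot(s,t)<.09)&(z<.03)&((hsv[...,0]<4)|(hsv[...,0]>172))&(hsv[...,1]>120)&(hsv[...,2]>40)
    q=np.stack([s,t,z],-1)[red]; print("red n",len(q),q.min(0).round(4) if len(q) else "",q.max(0).round(4) if len(q) else "")
    if len(q)>10: x=np.polyfit(q[:,0],q[:,2],1); print("stripe slope deg",np.degrees(np.arctan(x[0])).round(2),"z at s=0",x[1].round(4)); y=np.polyfit(q[:,0],q[:,1],1); print("stripe yaw rel deg",np.degrees(np.arctan(y[0])).round(2),y[1].round(4))
    grey=(d>0)&(s>.02)&(s<.042)&(np.abs(t)<.042)&(np.abs(z+.03)<.015)&(hsv[...,1]<60)
    if grey.sum()>20:
        A=np.stack([s[grey],t[grey],np.ones(grey.sum())],1); b=z[grey]; k=np.ones(len(b),bool)
        for _ in range(8): x=np.linalg.lstsq(A[k],b[k],rcond=None)[0]; k=np.abs(A@x-b)<.003
        print("plate",k.sum(),np.degrees(x[:2]).round(2),x[2].round(4))
    print(T,yaw(o),o["ft_force"])
    if save: cv2.imwrite(save,p)
if __name__=="__main__":
    import sys; plw(sys.argv[1] if len(sys.argv)>1 else None)
E
python3 plw.py pics/w4.png
```

```text
red n 1153 [ 0.0099 -0.0059 -0.0269] [ 0.0414  0.004  -0.0143]
stripe slope deg 1.84 z at s=0 -0.0186
stripe yaw rel deg -0.19 -0.0009
plate 5432 [ 6.23 -0.15] -0.0209
[0.61882432 0.05500792 0.1311517 ] 89.94462125068067 [ 1.79732254 -6.25262933 -3.86224217]
```

View pics/w4.png

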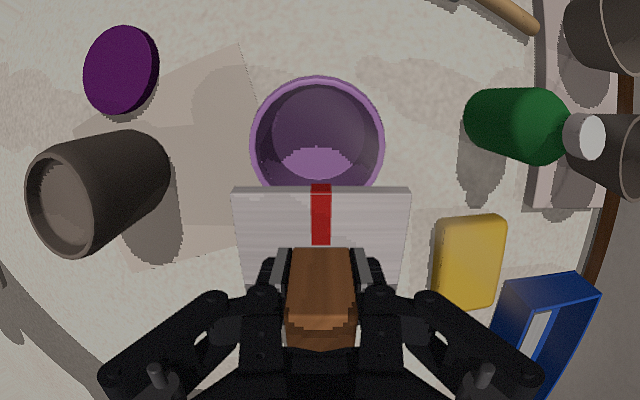

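The wrist picture shows the plate nearly level (edge at row 187) with the stripe at (320,215) pointing to the jar. It is still tilted about 6°, so I'll push a little more.

>>> apply_moves:
  targets:
    - [[0,0.12,0.05,0,-1],[0,0.1,0.05,0,-1],[0,0,0,0,-1]]

```text
clock: 10.23
eef_pos: [0.6185, 0.0636, 0.1347]
tool_rot: [0.707, 0.707, -0.001, 0.001]
ft_force: [1.6, -6.8, -4.6]
grip_width: 0.0295
grasp_force: 60.7
```

```bash
python3 plw.py
```

```text
red n 1124 [ 0.0072 -0.0058 -0.0309] [ 0.0375  0.004  -0.0178]
stripe slope deg -2.44 z at s=0 -0.0194
stripe yaw rel deg -0.27 -0.0009
plate 4554 [ 0.85 -0.12] -0.0211
[0.61851843 0.06363127 0.13465113] 89.94440727790878 [ 1.60611467 -6.80862767 -4.61478929]
```

Level now. Backing off, lifting, going over the jar.

>>> apply_moves:
  targets:
    - [[0,-0.15,0.1,0,-1],[0,-0.05,0.5,0,-1],[0,0,0.6,0,-1],[0,0,0.5,0,-1],[-0.04,0.3,0,0,-1],[0,0.7,0,0,-1],[0,0.5,0,0,-1],[0,0,0,0,-1]]

```text
clock: 10.95
eef_pos: [0.6161, 0.1225, 0.2023]
tool_rot: [0.705, 0.709, 0.002, -0.002]
ft_force: [-0.2, 0.9, -4.6]
grip_width: 0.0291
grasp_force: 60.8
```

```bash
python3 plw.py
```

```text
red n 1116 [ 0.0073 -0.0058 -0.029 ] [ 0.0379  0.0039 -0.0171]
stripe slope deg -1.2 z at s=0 -0.0195
stripe yaw rel deg -0.28 -0.0008
plate 4638 [ 1.56 -0.11] -0.021
[0.61607374 0.12249105 0.20234525] 90.29856152544706 [-0.21425718  0.90964274 -4.59129197]
```

>>> apply_moves:
  targets:
    - [[0,-0.1,-0.4,0,-1],[0,0,-0.6,0,-1],[0,0,-0.6,0,-1],[0,0,-0.35,0,-1],[0,0,-0.05,0,-1],[0,0,0,0,-1]]

```text
clock: 11.5
eef_pos: [0.6156, 0.113, 0.1215]
tool_rot: [0.707, 0.707, -0.001, -0.001]
ft_force: [0.1, -0.2, -3.9]
grip_width: 0.0292
grasp_force: 60.9
```

>>> apply_moves:
  targets:
    - [[0,0,-0.05,0,-1],[0,0,-0.05,0,-1],[0,0,-0.03,0,-1],[0,0,0,0,-1]]

```text
clock: 11.83
eef_pos: [0.6171, 0.1131, 0.1185]
tool_rot: [0.707, 0.707, 0.001, 0.0]
ft_force: [-0.5, 0.2, -5.4]
grip_width: 0.0293
grasp_force: 60.9
```

```bash
python3 plw.py
```

```text
red n 1115 [ 0.0068 -0.0062 -0.029 ] [ 0.038   0.0039 -0.0172]
stripe slope deg -1.39 z at s=0 -0.0196
stripe yaw rel deg -0.07 -0.0009
plate 4609 [ 1.25 -0.14] -0.021
[0.61708153 0.11306079 0.11852442] 90.01554411100548 [-0.52405891  0.17253645 -5.4320476 ]
```

>>> apply_moves:
  targets:
    - [[0,0.05,-0.04,0,-1],[0,0.03,-0.04,0,-1],[0,0,-0.02,0,-1],[0,0,0,0,-1]]

```text
clock: 12.22
eef_pos: [0.6176, 0.1147, 0.117]
tool_rot: [0.707, 0.707, 0.0, 0.002]
ft_force: [-3.8, -4.1, 8.2]
grip_width: 0.0292
grasp_force: 62.7
```

>>> apply_moves:
  targets:
    - [[0,0,0,0,-0.2],[0,0,0,0,-0.1],[0,0,0,0,0.2],[0,0,0,0,1],[0,0,0,0,1],[0,0,0,0,1],[0,0,0.2,0,1],[0,0,0,0,1]]

```text
clock: 12.88
eef_pos: [0.6175, 0.1164, 0.1233]
tool_rot: [0.707, 0.707, 0.001, 0.001]
ft_force: [0.7, -0.1, 0.4]
grip_width: 0.0852
grasp_force: 0.0
```

```bash
python3 plw.py
```

```text
red n 1007 [ 0.0051 -0.0065 -0.039 ] [ 0.0355  0.0032 -0.0264]
stripe slope deg -4.6 z at s=0 -0.0268
stripe yaw rel deg -0.68 -0.0012
plate 3636 [-1.73 -0.01] -0.0283
[0.6174943  0.11636953 0.12332101] 90.02005346106873 [ 0.71925711 -0.13092637  0.38035204]
```

Chuck stands in the jar, plate top at 95 mm. Rise and re-measure the spigot.

>>> apply_moves:
  targets:
    - [[0,0,0.6,0,1],[0,-0.2,0.9,0,1],[0,-0.3,0.9,0,1],[0,-0.3,0.7,0,1],[0,-0.2,0.2,0,1],[0,0,0,0,1],[0,0,0,0,1],[0,0,0,0,1]]

```text
clock: 13.6
eef_pos: [0.6158, 0.0764, 0.2518]
tool_rot: [0.707, 0.707, -0.001, -0.001]
ft_force: [-0.7, -0.6, -0.8]
grip_width: 0.0854
grasp_force: 0.0
```

```bash
cat > spig.py <<'E'
from h import *
def spig(zp,cx,cy):
    p,d,W,eye,D,o=wrist(); T=o["eef_pos"]; z=W[...,2]
    near=(np.hypot(W[...,0]-cx,W[...,1]-cy)<.075)&(d>0)
    m=near&(np.abs(z-zp-.05)<.005); q=W[m]; print("spigot top",len(q),np.median(q[:,2]),cv2.minAreaRect((q[:,:2]*1000).astype(np.float32)))
    m=near&(np.abs(z-zp)<.004); q=W[m]; print("plate",len(q),np.median(q[:,2]),cv2.minAreaRect((q[:,:2]*1000).astype(np.float32)))
    A=np.c_[q[:,:2],np.ones(len(q))]; x=np.linalg.lstsq(A,q[:,2],rcond=None)[0]; print("slope",np.degrees(x[:2]))
    hsv=cv2.cvtColor(p,cv2.COLOR_BGR2HSV)
    red=m&((hsv[...,0]<4)|(hsv[...,0]>172))&(hsv[...,1]>120); q=W[red]
    if len(q)>5: print("red",q.mean(0)); l=cv2.fitLine((q[:,:2]*1000).astype(np.float32),2,0,.01,.01).ravel(); print("stripe dir",np.degrees(np.arctan2(l[1],l[0])))
    print(T,yaw(o))
import sys; spig(*map(float,sys.argv[1:4]))
E
python3 spig.py .095 .617 .11
```

```text
spigot top 1474 0.14422560988608696 ((618.6078491210938, 105.44049072265625), (29.871856689453125, 30.01015853881836), 89.45622253417969)
plate 7357 0.09434152635039128 ((618.70458984375, 106.03903198242188), (90.73005676269531, 90.85348510742188), 89.92350769042969)
slope [0.06560284 0.07453067]
red [0.61900363 0.13674689 0.09513954]
stripe dir -89.889145
[0.61582355 0.07642976 0.25176562] 90.026624756284
```

Flat on the rim, axis at (618.6, 105.8) mm, stripe at 90°. Regrasp from above.

>>> apply_moves:
  targets:
    - [[0.07,0.73,0,0,1],[0,0,-0.4,0,1],[0,0,-0.8,0,1],[0,0,-0.9,0,1],[0,0,-0.7,0,1],[0,0,-0.35,0,1],[0,0,-0.15,0,1],[0,0,0,0,1]]

```text
clock: 14.32
eef_pos: [0.6173, 0.1056, 0.1183]
tool_rot: [0.707, 0.708, -0.003, -0.002]
ft_force: [-0.7, -0.1, -0.2]
grip_width: 0.0856
grasp_force: 0.0
```

>>> apply_moves:
  targets:
    - [[0,0,0,0,0.3],[0,0,0,0,-0.1],[0,0,0,0,-1],[0,0,0,0,-1],[0,0,0,0,-1],[0,0,0,0,-1],[0,0,0,0,-1]]

```text
clock: 14.9
eef_pos: [0.6198, 0.1055, 0.1234]
tool_rot: [0.707, 0.707, 0.001, 0.0]
ft_force: [-2.1, -0.7, 6.5]
grip_width: 0.0292
grasp_force: 60.9
```

>>> apply_moves:
  targets:
    - [[0,0,0.3,0,-1],[0,0,0.5,0,-1],[0,0,0.6,0,-1],[0,0,0.7,0,-1],[0,0,0.6,0,-1],[0,0,0.2,0,-1],[0,0,0,0,-1]]

```text
clock: 15.48
eef_pos: [0.6209, 0.1055, 0.2399]
tool_rot: [0.707, 0.707, 0.002, 0.001]
ft_force: [0.3, 0.2, -5.0]
grip_width: 0.0299
grasp_force: 60.3
```

```bash
python3 plw.py
```

```text
red n 1052 [ 0.0159 -0.0059 -0.0386] [ 0.0465  0.0038 -0.0264]
stripe slope deg -3.37 z at s=0 -0.0266
stripe yaw rel deg -0.03 -0.001
plate 5436 [ 0.23 -0.29] -0.0292
[0.62085773 0.10551009 0.23992556] 90.01419590149315 [ 0.29621775  0.16516275 -4.96544434]
```

>>> apply_moves:
  targets:
    - [[-0.06,-0.5,0,6.5,-1],[-0.06,-0.6,0,6.5,-1],[-0.06,-0.6,0,6.5,-1],[-0.06,-0.6,0,6.5,-1],[-0.06,-0.6,0,6.5,-1],[-0.06,-0.6,0,6.5,-1],[-0.06,-0.6,0,6.5,-1],[-0.06,-0.6,0,6.5,-1]]

```text
clock: 16.2
eef_pos: [0.5986, -0.0836, 0.2344]
tool_rot: [0.323, 0.946, -0.001, -0.003]
ft_force: [0.6, 0.2, -4.1]
grip_width: 0.0291
grasp_force: 60.2
```

>>> apply_moves:
  targets:
    - [[-0.06,-0.6,0,6.5,-1],[-0.06,-0.6,0,6.5,-1],[-0.06,-0.6,0,6.5,-1],[-0.06,-0.6,0,6.5,-1],[-0.06,-0.6,0,6.5,-1],[-0.06,-0.6,0,6.5,-1],[0,0,0,6.5,-1],[0,0,0,6.5,-1]]

```text
clock: 16.87
eef_pos: [0.5841, -0.2281, 0.2339]
tool_rot: [-0.123, 0.992, 0.001, -0.003]
ft_force: [-0.3, 0.4, -4.7]
grip_width: 0.0292
grasp_force: 60.7
```

>>> apply_moves:
  targets:
    - [[-0.06,-0.6,0,0,-1],[-0.06,-0.6,0,0,-1],[0,0,0,0,-1],[0,0,0,0,-1],[0,0,0,0,-1]]

```text
clock: 17.28
eef_pos: [0.5801, -0.2741, 0.2352]
tool_rot: [-0.122, 0.993, 0.002, -0.002]
ft_force: [-0.6, 0.8, -3.9]
grip_width: 0.0294
grasp_force: 61.7
```

```bash
python3 plw.py; python3 spig.py .205 .579 -.281; python3 -c "
from h import *; print(get_obs()['joint_pos'])"
```

```text
red n 1468 [ 0.0144 -0.0054 -0.1827] [ 0.089   0.0198 -0.0262]
stripe slope deg -68.73 z at s=0 0.0302
stripe yaw rel deg 14.41 -0.0067
plate 5511 [ 0.02 -0.15] -0.0289
[ 0.58012868 -0.274105    0.23520127] -166.00839148106672 [-0.56029703  0.7832779  -3.88500451]
spigot top 5333 0.25664757523473003 ((581.7365112304688, -273.82647705078125), (30.933536529541016, 65.61446380615234), 13.4316987991333)
plate 12928 0.2069447787221937 ((572.093505859375, -275.51434326171875), (72.24222564697266, 90.80779266357422), 14.39069938659668)
slope [0.30280928 0.1962627 ]
red [ 0.55065395 -0.28079085  0.20749469]
stripe dir 13.873937
[ 0.58048377 -0.27376595  0.2358586 ] -165.9633638583683
[-4.40439147e-01  5.39837951e-01  4.18299287e-01  1.45195053e+00
  3.64394208e-04 -6.85909868e-01]
```

Axis measured at (581,-273.3) mm, level, stripe 194°; bore is at (579,-281.2), key ~195°. Align and lower to just above the bore.

>>> apply_moves:
  targets:
    - [[-0.05,-0.2,0,1,-1],[0,0,-0.4,0,-1],[0,0,-0.4,0,-1],[0,0,-0.35,0,-1],[0,0,0,0,-1],[0,0,0,0,-1]]

```text
clock: 17.88
eef_pos: [0.5786, -0.2814, 0.1908]
tool_rot: [-0.131, 0.991, 0.001, -0.001]
ft_force: [-0.2, 0.5, -3.8]
grip_width: 0.0295
grasp_force: 61.4
```

```bash
cat > ax.py <<'E'
from h import *
p,d,W,eye,D,o=wrist(); T=o["eef_pos"]; z=W[...,2]; hsv=cv2.cvtColor(p,cv2.COLOR_BGR2HSV)
m=(np.hypot(W[...,0]-T[0],W[...,1]-T[1])<.075)&(d>0)&(np.abs(z-T[2]+.029)<.004)
q=W[m]; c,(a,b),an=cv2.minAreaRect((q[:,:2]*1000).astype(np.float32)); th=np.radians(yaw(o)); f=np.array([np.cos(th),np.sin(th)])
s=min(a,b); ax=np.array(c)+f*(s/2-45.4); print("axis",ax,(a,b,an),"plate z",np.median(q[:,2]),"tcp",T,yaw(o),o["ft_force"],o["ft_torque"])
m=(np.hypot(W[...,0]-.579,W[...,1]+.281)<.06)&(np.abs(z-.08)<.004); q=W[m]; print("hub vis",len(q)); 
if len(q)>30:
    r=(q[:,:2]-[.579,-.2812])*1000; u=np.array([np.cos(np.radians(200.2)),np.sin(np.radians(200.2))]); v=np.array([-u[1],u[0]]); print("u max",(r@u).max(),np.percentile(r@u,98),"v range",np.percentile(r@v,[1,99]))
E
python3 ax.py
```

```text
axis [ 579.10772418 -280.90029987] (71.39230346679688, 90.58623504638672, 15.167425155639648) plate z 0.16194738348617058 tcp [ 0.57859123 -0.28140384  0.19084895] -164.91458104805898 [-0.16784313  0.4688432  -3.84981775] [-0.02293565 -0.00727132  0.00429619]
hub vis 378
u max 32.554856639794394 32.42055438153946 v range [-31.7068724   30.35942482]
```

Aligned to within half a millimetre (hub edge at 32.5 mm as expected). Lowering gently.

>>> apply_moves:
  targets:
    - [[0,0,-0.1,0,-1],[0,0,-0.1,0,-1],[0,0,-0.1,0,-1],[0,0,-0.1,0,-1],[0,0,0,0,-1]]

```text
clock: 18.35
eef_pos: [0.5789, -0.2825, 0.1757]
tool_rot: [-0.131, 0.991, 0.0, -0.0]
ft_force: [-0.4, 1.1, -4.9]
grip_width: 0.0294
grasp_force: 61.6
```

>>> apply_moves:
  targets:
    - [[0,0,-0.2,0,-1],[0,0,-0.2,0,-1],[0,0,-0.2,0,-1],[0,0,-0.2,0,-1],[0,0,0,0,-1]]

```text
clock: 18.77
eef_pos: [0.578, -0.282, 0.1405]
tool_rot: [-0.131, 0.991, 0.001, -0.002]
ft_force: [0.1, 0.3, -5.6]
grip_width: 0.0295
grasp_force: 61.9
```

>>> apply_moves:
  targets:
    - [[0,0,-0.1,0,-1],[0,0,-0.1,0,-1],[0,0,-0.08,0,-1],[0,0,0,0,-1]]

```text
clock: 19.1
eef_pos: [0.5787, -0.2824, 0.1317]
tool_rot: [-0.131, 0.991, 0.0, -0.001]
ft_force: [-3.6, 0.5, -6.2]
grip_width: 0.029
grasp_force: 62.1
```

>>> apply_moves:
  targets:
    - [[0,0,-0.08,0,-1],[0,0,-0.08,0,-1],[0,0,0,0,-1],[0,0,0,0,-1]]

```text
clock: 19.43
eef_pos: [0.5787, -0.2824, 0.1257]
tool_rot: [-0.131, 0.991, 0.0, -0.001]
ft_force: [-3.7, 1.0, -5.3]
grip_width: 0.0296
grasp_force: 62.2
```

Already past the key level with no upward force: the flat is passing. Continue down.

>>> apply_moves:
  targets:
    - [[0,0,-0.08,0,-1],[0,0,-0.06,0,-1],[0,0,-0.04,0,-1],[0,0,0,0,-1]]

```text
clock: 19.77
eef_pos: [0.5787, -0.2825, 0.119]
tool_rot: [-0.131, 0.991, 0.0, -0.0]
ft_force: [-4.5, 1.8, -4.1]
grip_width: 0.0294
grasp_force: 62.5
```

```bash
python3 ax.py
```

```text
axis [ 579.18293013 -281.74844082] (71.1831283569336, 90.5274887084961, 14.495148658752441) plate z 0.0901503719977923 tcp [ 0.57865489 -0.28245092  0.11904374] -164.98414251429676 [-4.51938313  1.82875438 -4.13044251] [ 0.3289987   1.06769084 -0.01596853]
hub vis 175
u max 47.74093463601162 47.52125838661209 v range [-43.8024857   35.41155974]
```

Plate top at 90 mm, i.e. home. A last nudge down, then let go and rise.

>>> apply_moves:
  targets:
    - [[0,0,-0.03,0,-1],[0,0,0,0,-1],[0,0,0,0,-0.2],[0,0,0,0,-0.1],[0,0,0,0,0.2],[0,0,0,0,1],[0,0,0,0,1],[0,0,0,0,1]]

```text
clock: 20.48
eef_pos: [0.5797, -0.2829, 0.1183]
tool_rot: [-0.131, 0.991, -0.0, 0.001]
ft_force: [-1.2, -0.2, 0.2]
grip_width: 0.0836
grasp_force: 0.0
```

>>> apply_moves:
  targets:
    - [[0,0,0.2,0,1],[0,0,0.4,0,1],[0,0,0.8,0,1],[0,0,0.9,0,1],[0,0,0.9,0,1],[0.3,0,0.5,0,1],[0.3,0,0,0,1],[0,0,0,0,1]]

```text
clock: 21.15
eef_pos: [0.6056, -0.2829, 0.2688]
tool_rot: [-0.131, 0.991, -0.002, 0.003]
ft_force: [-0.6, -0.2, -0.2]
grip_width: 0.0852
grasp_force: 0.0
```

```bash
python3 spig.py .09 .579 -.281
python3 - <<'E'
from h import *
p,d,c=cam("top"); cv2.imwrite("pics/end.png",p); q=np.load("top0.npz")["p"]
df=cv2.absdiff(p,q).max(2); print(get_obs()["clock"],get_obs()["ft_force"])
E
```

```text
spigot top 1230 0.13929786269048017 ((579.4552001953125, -281.4079895019531), (29.487897872924805, 29.79737663269043), 15.62188720703125)
plate 6375 0.08946158722505004 ((579.7320556640625, -281.52886962890625), (90.12712097167969, 90.06664276123047), 15.215669631958008)
slope [-0.03211173  0.00615349]
red [ 0.54912232 -0.28967246  0.09026503]
stripe dir 13.399723
[ 0.60561158 -0.28287036  0.26880891] -164.93041433434828
21.25 [-0.46242497  0.02554879 -0.18358805]
```

View pics/end.png

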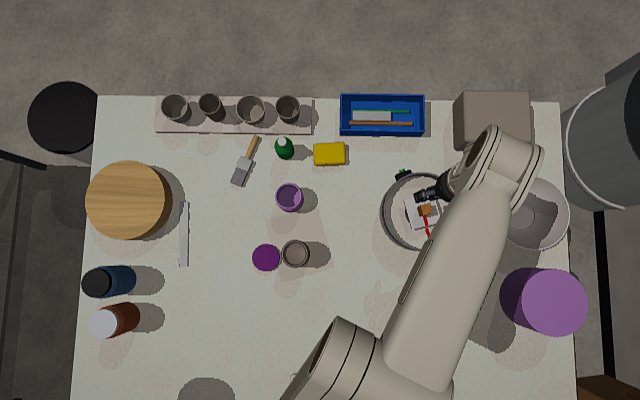

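The chuck sits in the hub at (424,213), flat with its plate top at 89.5–90 mm, and the visible bystanders are where they were. Handing in.

```bash
python3 -c "
from workcell import order; print(order.job_done())"
```

```text
the job is handed in; nothing more can be done
None
```

The chuck was stood in the jar and let go, then fitted into the wheel's hub. Its plate lies flat on the hub with the top at 90 mm (fully home), the gripper is clear, and the job was handed in at about 21 s; the other things on the bench look unmoved, though the arm hid the guide stick in the last picture.

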